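# Kit the power-supply repair tray

## Task

Make up the repair kit: stand the wide capacitor in the small round nest of the aluminium tray, the full solder spool in the large round nest, the transformer in the square nest and the long heat sink in the oblong nest, each upright and flat on its pocket's floor, set down rather than dropped. The slim capacitor and the short heat sink are not part of the kit: leave them standing where they are.

Things in the scene. Friction and masses are not known exactly. Their poses are not given: they have to be found in the camera images.
- cap_wide: wide can capacitor: upright black cylinder 35 mm in diameter, 50 mm high, bare aluminium top with a cross score, 50 to 100 g. Loose on a 2 mm blue-grey mat, 80 mm or more from its neighbours' centres. Origin at the centre of its underside, z up.
- cap_slim: slim can capacitor, not of the kit: the same look and height (50 mm) but only 22 mm in diameter. Loose on a 2 mm blue-grey mat, 80 mm or more from its neighbours' centres. Origin at the centre of its underside, z up.
- sink_long: long heat sink: aluminium block 60 mm long (its x) x 28 mm wide (its y) x 35 mm high, with upright fins running along x, flat long sides; 60 to 130 g. Loose on a 2 mm blue-grey mat, 80 mm or more from its neighbours' centres. Origin at the centre of its underside, z up.
- sink_short: short heat sink, not of the kit: the same fins, width (28 mm, its y) and height (35 mm) but only 30 mm long (its x). Loose on a 2 mm blue-grey mat, 80 mm or more from its neighbours' centres. Origin at the centre of its underside, z up.
- transformer: small transformer: dark steel core 46 (its x) x 18 (y) x 40 mm high, copper winding 30 (x) x 38 mm (y) round it from 6 to 34 mm height, black foot 46 x 38 x 3 mm. Grip the core's flat ends at +x and -x, 46 mm apart, 18 mm wide, full height. 125 to 250 g. Loose on a 2 mm blue-grey mat, 80 mm or more from its neighbours' centres. Origin at the centre of its underside, z up.
- spool: full spool of solder standing on its flange: cylinder 56 mm in diameter, 45 mm high, green flanges at bottom and top, silvery wire between; 175 to 350 g. Loose on a 2 mm blue-grey mat, 80 mm or more from its neighbours' centres. Origin at the centre of its underside, z up.
- nest_round_small: fixed nest: white plate 84 x 84 mm, 4 mm thick, with a dark wall 12 mm high round a round pocket 54 mm across. Origin under the plate's centre, at the pocket's centre; pocket floor 4 mm and wall top 16 mm above it; z up, x, y along the plate's edges. One of four, 2 x 2 at 98 mm pitch, in a low aluminium tray (200 mm square, rim 16 mm high) on a blue-grey mat; their places vary.
- nest_round_large: fixed nest: white plate 84 x 84 mm, 4 mm thick, with a dark wall 12 mm high round a round pocket 75 mm across. Origin under the plate's centre, at the pocket's centre; pocket floor 4 mm and wall top 16 mm above it; z up, x, y along the plate's edges. One of four, 2 x 2 at 98 mm pitch, in a low aluminium tray (200 mm square, rim 16 mm high) on a blue-grey mat; their places vary.
- nest_square: fixed nest: white plate 84 x 84 mm, 4 mm thick, with a dark wall 12 mm high round a square pocket 64 x 64 mm. Origin under the plate's centre, at the pocket's centre; pocket floor 4 mm and wall top 16 mm above it; z up, x, y along the plate's edges. One of four, 2 x 2 at 98 mm pitch, in a low aluminium tray (200 mm square, rim 16 mm high) on a blue-grey mat; their places vary.
- nest_oblong: fixed nest: white plate 84 x 84 mm, 4 mm thick, with a dark wall 12 mm high round an oblong pocket 78 mm long (its x) x 46 mm wide (its y). Origin under the plate's centre, at the pocket's centre; pocket floor 4 mm and wall top 16 mm above it; z up, x, y along the plate's edges. One of four, 2 x 2 at 98 mm pitch, in a low aluminium tray (200 mm square, rim 16 mm high) on a blue-grey mat; their places vary.
Mind the look-alikes: they are no part of the job. Several things look just like the spool: the one meant starts nearest to the robot's base.

How it is judged:
By the outcome, as a careful person would: the job done as asked, in the order asked, and still so for the second after the job is handed in, with the robot touching nothing.
It also fails if it takes over 102 s, if anything falls off the work surface, if the arm or the gripper's body presses on something with over 40 N, if the wrist force passes 120 N, or if a joint passes its speed limit or range.

## Robot

A 6-joint arm with a two-finger parallel gripper is mounted at the origin on the work surface. World frame = base frame: x ahead of the robot, y to its left, z up, the work surface at z = 0. Lengths are in m, angles in rad, forces in N, time in s.
With the tool pointing down it reaches from about 0.4 to 0.825 m from the base axis. Payload 7 kg.
Tool frame: the origin (TCP) lies midway between the tips of the shut fingers; the grasp point (between the pads) lies 19 mm behind it; z points along the fingers, y is the line along which they close (so a half turn about z gives the same grasp; the last joint's range is limited). The gripper opens to 88 mm and grips with 3 to 60 N. Pads are 19 mm wide; open, the fingers measure 130 mm over their backs; the gripper's body (78 mm by 193 mm) begins 47 mm behind the grasp point.
Start: joints at [-0.94, 0.359, 0.012, 0, -1.224, -0.288], TCP at [0.227, -0.636, 0.227] pointing down, gripper open.
Joint ranges: [-3.07, 3.07], [-1.43, 2.12], [-1.02, 1.25], [-3.03, 1.67], [-3.05, -0], [-3.03, 3.03]. Speed limits (rad/s): [2.39, 2.39, 3.01, 3.14, 3.14, 3.14].

## Interface

Orientations are given as [roll, pitch, yaw] about the fixed x, y, z axes, in that order (R = Rz(yaw) Ry(pitch) Rx(roll)).
In Python, from station import get_state, grab_frame, calibration, job_done, boxes_of, regions_of, spot_point gives the robot as it stands. The module is installed in compiled form; this text tells all that it offers.
- The arm moves only by the tool arm_command, never from a script. Its argument "commands" is a list of rows, each an object of numbers: "tx", "ty", "tz": the shift along the tool's x, y, z each as a share of 25 cm, from -1 to 1; "twist": the turn about the tool's z as a share of 180 degrees, from -1 to 1. A call has exactly 8 rows; each row is the pose to reach, as a shift and turn from the pose commanded when the call began, along the tool's axes at that moment, turning the shorter way round; what a row does not reach only later rows make up. A row lasts 1/12 s, in which the tool goes at most 41.7 mm and 7.16 degrees, less where a joint would pass 70% of its speed; a pose out of reach is approached as far as the arm can. A call with a number of a shift or a turn outside -1 to 1 is refused whole. A call with a gripper value outside its range is refused whole. "claw" is the opening, from 0 (shut) to 1 (fully open), set as the call begins (left out, the last holds). The fingers move at their own pace and stop on an object; "grip_force" is the grip in N (left out, the last holds). Time passes only in rows, so rows that repeat a pose let the fingers close, or fill a call up. It gives the time, the measured TCP pose, the force, the opening and the grip force at its end, in the units of the state.
- get_state(): the state, without advancing time (a new reading comes with each control period).
- grab_frame(name): name is "scene" or "top" or "wrist"; returns the picture (420x560x3 uint8, red, green, blue); there is no depth.
- calibration(name): a dict with "camera_matrix" (3x3 intrinsics, pixels), "extrinsics" (4x4, takes a point from camera to world coordinates). Camera axes: x right, y down, z forward; pixel columns grow to the right and rows downward; lengths in m; the calibration is good to about 2 mm. A picture is of the moment at which its call begins: read the wrist's pose just before it. calibration takes no time and is no camera call; for the wrist camera it gives the pose at the moment of the call.
- job_done(): hands the job in; it is judged then, once.
Trained networks look in the newest picture that a camera, given by its name, has taken for a name from the list of things; names that differ only in an ending like _2 or _b are one class to them, and where a whole thing is asked for, a point or a joint stands for the part that bears it (a point fixed in the world has none). Each returns a list of dicts, best first, with "score" (0 to 1); they miss things now and then, are a little off and sometimes report something else, mostly with a low value. They report only what shows in the picture. A call takes as long as a camera call. They do not tell look-alikes from the thing itself.
- boxes_of(query, camera): "rect" ([left, top, right, bottom] in pixels, round what is visible of it).
- regions_of(query, camera): "region" (420x560 bool, what is visible of it) and "rect" ([left, top, right, bottom] in pixels, round what is visible of it).
- spot_point(query, camera): "uv" ([column, row] in pixels: a listed point, or the origin of a listed thing).
The state is a dict: "t": time; "q": joint angles; "qd": joint speeds; "joint_efforts": joint torques, N m; "eef_pos": TCP position; "ee_rot": TCP orientation; "force": force on the tool from outside, world axes, zero at the start; "moment": the same for the moment, N m; "width": finger opening in m; "gripper_force": force on a finger pad.
Only numpy, scipy, OpenCV 4.12 (cv2) and the standard library are available. Lean on these libraries where they do the work, as an engineer would, in place of code of your own. Each camera call takes 0.05 s, during which the arm holds its last target. There are 200 camera calls.

## Working session

There is one attempt and no reset: what is moved stays moved. The work goes in short steps, Python scripts to look and compute and a tool call to move; the robot and the scene stay as the last step left them, time stands still between calls to the robot, and variables do not carry over. Pictures are saved under pics/ and viewed, at most 14 in all, crops included, and the job is handed in when it is done.

Besides the shell and the picture viewer there is one more tool, called after ">>>" by a JSON object that holds its "method" and its "body", one argument or row to a line. arm_command: Moves the arm, as the interface text tells. Shift numbers are shares of 25 cm and turn numbers shares of 180 degrees, none past 1 either way. Its arguments: {"type":"object","properties":{"commands":{"type":"array"},"claw":{"type":"number"},"grip_force":{"type":"number"}},"required":["commands"]}

```bash
mkdir -p pics
cat > h.py <<'E'
import numpy as np, cv2
from station import *
def ray(uv,cam,z):
    c=calibration(cam);K=np.array(c["camera_matrix"]);T=np.array(c["extrinsics"])
    d=T[:3,:3]@np.linalg.solve(K,[uv[0],uv[1],1]);o=T[:3,3]
    return o+d*(z-o[2])/d[2]
def save(cam,n):
    im=grab_frame(cam);cv2.imwrite(f"pics/{n}.png",im[:,:,::-1]);return im
E
python3 - <<'E'
from h import *
a=save("top","top");b=save("scene","scene")
for q in "cap_wide sink_long transformer spool nest_round_small nest_round_large nest_square nest_oblong".split():
    for r in spot_point(q,"top")[:4]:
        print(q,round(r["score"],2),np.round(r["uv"]),np.round(ray(r["uv"],"top",0.002),3))
s=get_state();print(s["t"],s["eef_pos"],s["ee_rot"])
E
```

```text
cap_wide 0.66 [276. 284.] [ 0.435 -0.046  0.002]
sink_long 0.77 [276. 238.] [ 0.537 -0.045  0.002]
transformer 0.89 [278. 186.] [ 0.654 -0.048  0.002]
transformer 0.67 [327. 180.] [ 0.666 -0.16   0.002]
spool 0.81 [327. 233.] [ 0.548 -0.158  0.002]
spool 0.64 [397. 138.] [ 0.764 -0.319  0.002]
spool 0.58 [429. 230.] [ 0.555 -0.385  0.002]
spool 0.16 [153. 220.] [0.575 0.232 0.002]
nest_round_small 0.85 [151. 220.] [0.575 0.237 0.002]
nest_round_large 0.65 [155. 262.] [0.481 0.226 0.002]
nest_oblong 0.57 [195. 218.] [0.581 0.138 0.002]
0.5 [ 0.22685252 -0.63569897  0.22652947] [ 3.14154123e+00 -1.29637244e-05 -2.79880634e+00]
```

View pics/top.png

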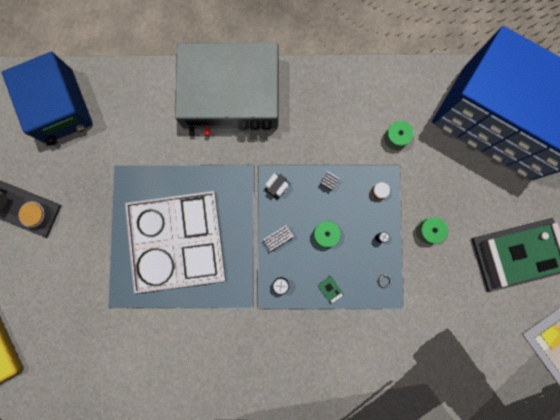

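View pics/scene.png

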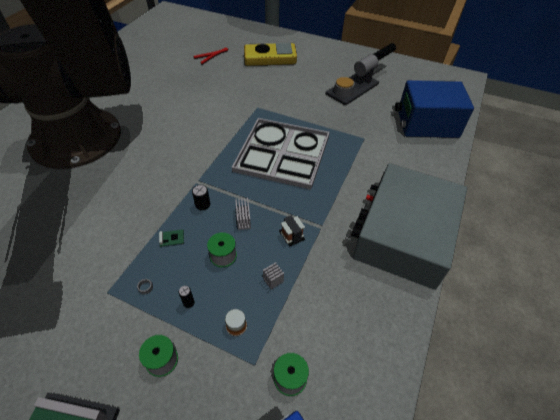

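The three spools are at (327,234), (399,134) and (432,230). The mat one at (327,234) is about 0.57 m from the base, against 0.83 and 0.67 m for the others, so it is the one meant. The wide capacitor at (280,286) has a bigger top than the slim one at (383,238). The long sink is at (278,238), the short one at (330,181), and the transformer at (277,186).

Run:
```python
from h import *
im=grab_frame("top")
c=cv2.resize(im[160:315,105:410],None,fx=2.6,fy=2.6,interpolation=cv2.INTER_CUBIC)
cv2.imwrite("pics/crop.png",c[:,:,::-1])
H=dict(cap_wide=.052,sink_long=.037,transformer=.03,spool=.047,nest_round_small=.012,nest_round_large=.012,nest_square=.012,nest_oblong=.012)
for q in H:
    for r in regions_of(q,"top")[:2]:
        m=r["region"].astype(np.uint8)
        (cx,cy),(w,h),a=cv2.minAreaRect(cv2.findNonZero(m))
        p=[ray(x,"top",H[q]) for x in cv2.boxPoints(((cx,cy),(w,h),a))]
        e=[p[1]-p[0],p[2]-p[1]];e=max(e,key=np.linalg.norm)
        print(q,round(r["score"],2),np.round([cx,cy,w,h]),np.round(np.mean(p,0),3),"longyaw",round(np.degrees(np.arctan2(e[1],e[0]))))
c=calibration("top");print(np.array(c["extrinsics"]).round(3)[:3,3]);w=calibration("wrist");print(np.array(w["extrinsics"]).round(3),w["camera_matrix"])
```

```text
cap_wide 0.74 [327. 234.  25.  26.] [ 0.542 -0.154  0.052] longyaw -45
cap_wide 0.56 [280. 286.  17.  15.] [ 0.432 -0.056  0.052] longyaw -180
sink_long 0.94 [278. 238.  14.  27.] [ 0.534 -0.051  0.037] longyaw -59
transformer 0.65 [277. 185.  20.  22.] [ 0.65  -0.047  0.03 ] longyaw -36
spool 0.59 [432. 230.  25.  30.] [ 0.551 -0.377  0.047] longyaw -90
spool 0.57 [326. 234.  26.  25.] [ 0.543 -0.153  0.047] longyaw 179
nest_round_small 0.72 [151. 223.  38.  39.] [0.569 0.234 0.012] longyaw -81
nest_round_large 0.93 [156. 267.  38.  38.] [0.471 0.221 0.012] longyaw -82
nest_square 0.65 [200. 261.  38.  38.] [0.485 0.123 0.012] longyaw -83
nest_oblong 0.61 [195. 217.  39.  38.] [0.583 0.137 0.012] longyaw -172
[ 0.492 -0.064  1.056]
[[-0.337  0.911  0.238  0.163]
 [ 0.942  0.326  0.085 -0.658]
 [-0.     0.253 -0.968  0.385]
 [ 0.     0.     0.     1.   ]] [[336.2999824    0.         279.5291312 ]
 [  0.         336.2999824  209.07140213]
 [  0.           0.           1.        ]]
```

View pics/crop.png

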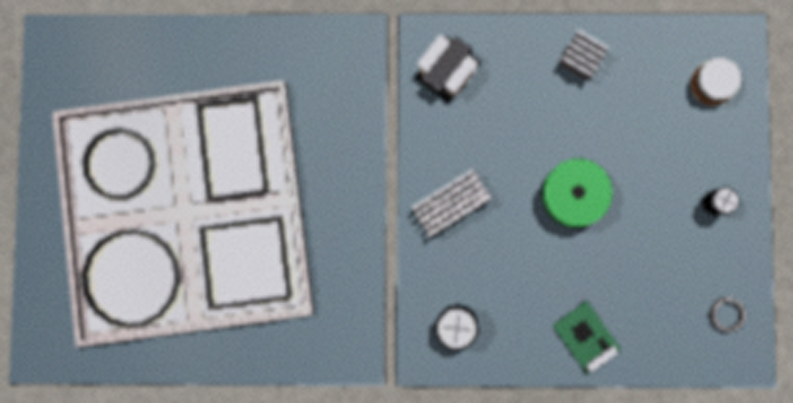

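The crop confirms it: the green spool with its hub at crop (578,190) is the mat one. The wide cap is at (457,327) and the slim one at (724,200). The nests are small round upper left, large round lower left, oblong upper right and square lower right. Setting out to above the wide capacitor.

>>> {"method": "arm_command", "body": {
  "commands": [
    {"tx": -0.776,"ty": 0.954,"tz": 0.15},
    {"tx": -0.776,"ty": 0.954,"tz": 0.15},
    {"tx": -0.776,"ty": 0.954,"tz": 0.15},
    {"tx": -0.776,"ty": 0.954,"tz": 0.15},
    {"tx": -0.776,"ty": 0.954,"tz": 0.15},
    {"tx": -0.776,"ty": 0.954,"tz": 0.15},
    {"tx": -0.776,"ty": 0.954,"tz": 0.15},
    {"tx": -0.776,"ty": 0.954,"tz": 0.15}
  ],
  "claw": 1
}}

```text
invalid input
```

>>> {"method": "arm_command", "body": {
  "commands": [
    {"tx": -0.776,"ty": 0.954,"tz": 0.15},
    {"tx": -0.776,"ty": 0.954,"tz": 0.15},
    {"tx": -0.776,"ty": 0.954,"tz": 0.15},
    {"tx": -0.776,"ty": 0.954,"tz": 0.15},
    {"tx": -0.776,"ty": 0.954,"tz": 0.15},
    {"tx": -0.776,"ty": 0.954,"tz": 0.15},
    {"tx": -0.776,"ty": 0.954,"tz": 0.15},
    {"tx": -0.776,"ty": 0.954,"tz": 0.15}
  ]
}}

```text
invalid input
```

```bash
cat >> h.py <<'E'
def to(x,y,z,yaw=None,half=True):
    s=get_state();p=np.array(s["eef_pos"]);w=s["ee_rot"][2];d=np.array([x,y,z])-p
    X=np.array([np.cos(w),np.sin(w)]);Y=np.array([np.sin(w),-np.cos(w)])
    tw=0
    if yaw is not None:
        P=np.pi if half else 2*np.pi
        tw=-((np.radians(yaw)-w+P/2)%P-P/2)
    print("at",p.round(4),"yaw",round(np.degrees(w),1),"t",round(s["t"],1),"| tx %.3f ty %.3f tz %.3f twist %.3f dist %.3f"%(d[:2]@X/.25,d[:2]@Y/.25,-d[2]/.25,tw/np.pi,np.linalg.norm(d)))
def reg(q,cam,z,n=2):
    for r in regions_of(q,cam)[:n]:
        m=r["region"].astype(np.uint8)
        b=cv2.minAreaRect(cv2.findNonZero(m))
        # project contour to height z, rectangle in world
        w=np.array([ray(x[0],cam,z)[:2] for x in cv2.findNonZero(m)[::3]],np.float32)
        W=cv2.minAreaRect(w);k=cv2.boxPoints(W);e=max(k[1]-k[0],k[2]-k[1],key=np.linalg.norm)
        print(q,round(r["score"],2),"px",np.round(b[0]),"xy",np.round(W[0],4),"size",np.round(W[1],3),"longyaw",round(np.degrees(np.arctan2(e[1],e[0])),1))
E
python3 - <<'E'
from h import *
save("wrist","w1")
reg("cap_wide","wrist",.052)
for r in spot_point("cap_wide","wrist")[:2]: print(r["score"],r["uv"],ray(r["uv"],"wrist",.002))
to(.432,-.056,.017)
E
```

```text
at [ 0.2269 -0.6357  0.2266] yaw -160.4 t 1.1 | tx -1.552 ty 1.908 tz 0.838 twist 0.000 dist 0.650
```

View pics/w1.png

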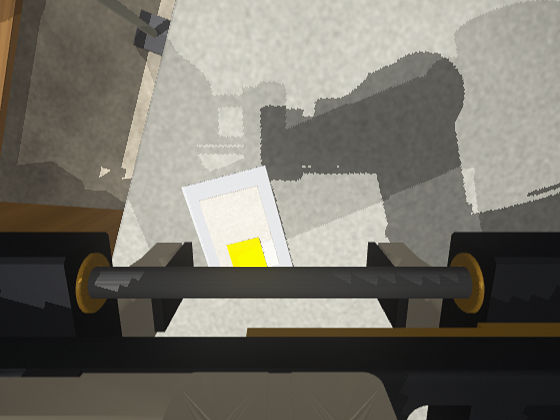

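The arm did not move: the view shows the start area, with a meter below. The gripper hides everything below row 270, so I have to look with the object ahead of the tool. The rows probably need every field, so I'm adding twist.

>>> {"method": "arm_command", "body": {
  "commands": [
    {"tx": -0.68,"ty": 0.954,"tz": 0.1,"twist": 0},
    {"tx": -0.68,"ty": 0.954,"tz": 0.1,"twist": 0},
    {"tx": -0.68,"ty": 0.954,"tz": 0.1,"twist": 0},
    {"tx": -0.68,"ty": 0.954,"tz": 0.1,"twist": 0},
    {"tx": -0.68,"ty": 0.954,"tz": 0.1,"twist": 0},
    {"tx": -0.68,"ty": 0.954,"tz": 0.1,"twist": 0},
    {"tx": -0.68,"ty": 0.954,"tz": 0.1,"twist": 0},
    {"tx": -0.68,"ty": 0.954,"tz": 0.1,"twist": 0}
  ],
  "claw": 1,
  "grip_force": 20
}}

```text
t: 1.77
eef_pos: [0.3075, -0.349, 0.2015]
ee_rot: [3.141, 0.002, -2.795]
force: [-1.1, 0.4, -0.5]
width: 0.0877
gripper_force: 0.0
```

>>> {"method": "arm_command", "body": {
  "commands": [
    {"tx": -0.68,"ty": 0.954,"tz": 0.1,"twist": 0},
    {"tx": -0.68,"ty": 0.954,"tz": 0.1,"twist": 0},
    {"tx": -0.68,"ty": 0.954,"tz": 0.1,"twist": 0},
    {"tx": -0.68,"ty": 0.954,"tz": 0.1,"twist": 0},
    {"tx": -0.68,"ty": 0.954,"tz": 0.1,"twist": 0},
    {"tx": -0.68,"ty": 0.954,"tz": 0.1,"twist": 0},
    {"tx": -0.68,"ty": 0.954,"tz": 0.1,"twist": 0},
    {"tx": -0.68,"ty": 0.954,"tz": 0.1,"twist": 0}
  ]
}}

```text
t: 2.43
eef_pos: [0.3887, -0.067, 0.1769]
ee_rot: [3.142, 0.002, -2.793]
force: [1.1, -0.7, 0.1]
width: 0.0875
gripper_force: 0.0
```

Run:
```python
from h import *
save("wrist","w2")
reg("cap_wide","wrist",.052)
for r in spot_point("cap_wide","wrist")[:2]: print(r["score"],r["uv"],ray(r["uv"],"wrist",.002))
to(.432,-.056,.017)
```

```text
cap_wide 0.64 px [274. 242.] xy [ 0.4232 -0.0629] size [0.046 0.033] longyaw 20.0
0.68 [274.2, 231.7] [ 0.4294498  -0.06195152  0.002     ]
at [ 0.3868 -0.0716  0.1767] yaw -160.2 t 2.6 | tx -0.191 ty -0.003 tz 0.639 twist 0.000 dist 0.167
```

View pics/w2.png

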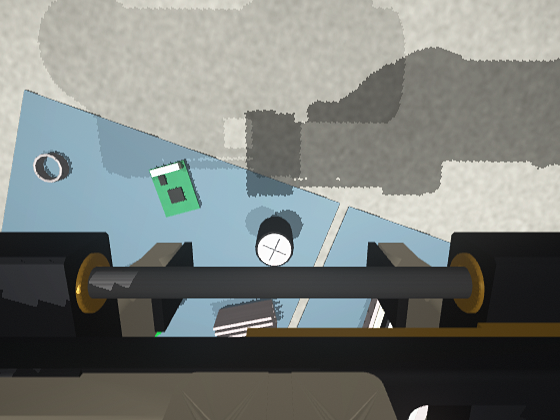

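The wrist view shows the wide cap's cross-scored top at (274,248), the circuit board at (176,188), and the long sink partly hidden at (245,318).

Run:
```python
from h import *
p=ray((274.5,249),"wrist",.052);print(p)
to(p[0],p[1],.017)
```

```text
[ 0.42872428 -0.06109902  0.052     ]
at [ 0.3868 -0.0716  0.1767] yaw -160.2 t 2.6 | tx -0.172 ty -0.017 tz 0.639 twist 0.000 dist 0.165
```

>>> {"method": "arm_command", "body": {
  "commands": [
    {"tx": -0.175,"ty": -0.015,"tz": 0.05,"twist": 0},
    {"tx": -0.175,"ty": -0.015,"tz": 0.15,"twist": 0},
    {"tx": -0.175,"ty": -0.015,"tz": 0.28,"twist": 0},
    {"tx": -0.175,"ty": -0.015,"tz": 0.4,"twist": 0},
    {"tx": -0.175,"ty": -0.015,"tz": 0.5,"twist": 0},
    {"tx": -0.175,"ty": -0.015,"tz": 0.58,"twist": 0},
    {"tx": -0.175,"ty": -0.015,"tz": 0.635,"twist": 0},
    {"tx": -0.175,"ty": -0.015,"tz": 0.635,"twist": 0}
  ]
}}

```text
t: 3.25
eef_pos: [0.427, -0.0633, 0.0154]
ee_rot: [3.141, -0.005, -2.802]
force: [-0.4, 0.1, -0.3]
width: 0.0876
gripper_force: 0.0
```

>>> {"method": "arm_command", "body": {
  "commands": [
    {"tx": 0,"ty": 0,"tz": 0,"twist": 0},
    {"tx": 0,"ty": 0,"tz": 0,"twist": 0},
    {"tx": 0,"ty": 0,"tz": 0,"twist": 0},
    {"tx": 0,"ty": 0,"tz": 0,"twist": 0},
    {"tx": 0,"ty": 0,"tz": 0,"twist": 0},
    {"tx": 0,"ty": 0,"tz": 0,"twist": 0},
    {"tx": 0,"ty": 0,"tz": 0,"twist": 0},
    {"tx": 0,"ty": 0,"tz": 0,"twist": 0}
  ],
  "claw": 0.3,
  "grip_force": 20
}}

```text
t: 3.92
eef_pos: [0.4293, -0.0609, 0.018]
ee_rot: [3.142, 0.0, -2.799]
force: [0.1, 0.2, 1.1]
width: 0.0402
gripper_force: 0.5
```

>>> {"method": "arm_command", "body": {
  "commands": [
    {"tx": 0,"ty": 0,"tz": 0,"twist": 0},
    {"tx": 0,"ty": 0,"tz": 0,"twist": 0},
    {"tx": 0,"ty": 0,"tz": 0,"twist": 0},
    {"tx": 0,"ty": 0,"tz": 0,"twist": 0},
    {"tx": 0,"ty": 0,"tz": -0.05,"twist": 0},
    {"tx": 0,"ty": 0,"tz": -0.12,"twist": 0},
    {"tx": 0,"ty": 0,"tz": -0.25,"twist": 0},
    {"tx": 0,"ty": 0,"tz": -0.36,"twist": 0}
  ],
  "claw": 0
}}

```text
t: 4.58
eef_pos: [0.4285, -0.0614, 0.1086]
ee_rot: [-3.142, -0.002, -2.799]
force: [1.8, 0.3, 0.3]
width: 0.0346
gripper_force: 20.0
```

Run:
```python
from h import *
s=get_state();print(s["width"],s["gripper_force"],s["force"])
to(.571,.235,.11)
```

```text
0.034638810775173924 20.000048875808716 [1.83225225 0.31665605 0.32759388]
at [ 0.4285 -0.0614  0.1086] yaw -160.4 t 4.6 | tx -0.935 ty 0.925 tz -0.006 twist 0.000 dist 0.329
```

>>> {"method": "arm_command", "body": {
  "commands": [
    {"tx": -0.06,"ty": 0.07,"tz": 0,"twist": 0},
    {"tx": -0.15,"ty": 0.18,"tz": -0.02,"twist": 0},
    {"tx": -0.25,"ty": 0.31,"tz": -0.05,"twist": 0},
    {"tx": -0.36,"ty": 0.44,"tz": -0.08,"twist": 0},
    {"tx": -0.47,"ty": 0.57,"tz": -0.1,"twist": 0},
    {"tx": -0.58,"ty": 0.7,"tz": -0.12,"twist": 0},
    {"tx": -0.68,"ty": 0.83,"tz": -0.12,"twist": 0},
    {"tx": -0.75,"ty": 0.92,"tz": -0.12,"twist": 0}
  ]
}}

```text
t: 5.25
eef_pos: [0.5293, 0.2216, 0.1378]
ee_rot: [3.142, 0.001, -2.798]
force: [1.3, 0.0, -0.9]
width: 0.0347
gripper_force: 20.0
```

Run:
```python
from h import *
save("wrist","w3")
for q in ["nest_round_small","nest_round_large","nest_square","nest_oblong"]:
    reg(q,"wrist",.018,1)
    for r in spot_point(q,"wrist")[:1]: print(" spot",round(r["score"],2),np.round(r["uv"]),ray(r["uv"],"wrist",.004).round(4))
to(.571,.235,.05)
```

```text
nest_round_small 0.61 px [281. 230.] xy [0.5519 0.2317] size [0.057 0.08 ] longyaw -81.1Traceback (most recent call last):
  File "<stdin>", line 4, in <module>
  File "h.py", line 22, in reg
    w=np.array([ray(x[0],cam,z)[:2] for x in cv2.findNonZero(m)[::3]],np.float32)
                ~~~^^^^^^^^^^^^
  File "h.py", line 4, in ray
    c=calibration(cam);K=np.array(c["camera_matrix"]);T=np.array(c["extrinsics"])
ValueError: time passes only in moves, steps and waits
```

View pics/w3.png

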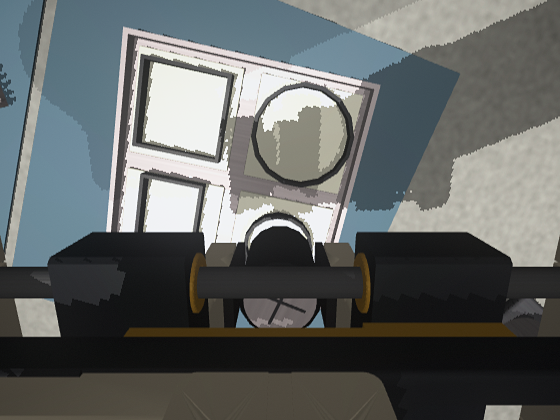

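The view shows the large round nest's ring centred at about (302,134), the square nest around (190,107), and the small nest just ahead under the held cap at (280,230).

```bash
python3 - <<'E'
s=open('h.py').read()
s=s.replace("""def ray(uv,cam,z):
    c=calibration(cam);""","""C={}
def ray(uv,cam,z):
    c=C.setdefault(cam,None) or calibration(cam);C[cam]=c;""")
open('h.py','w').write(s)
E
python3 - <<'E'
from h import *
im=cv2.imread("pics/w3.png");g=cv2.cvtColor(im,cv2.COLOR_BGR2GRAY)
d=(g<60).astype(np.uint8);n,l,st,ce=cv2.connectedComponentsWithStats(d)
for i in range(1,n):
    x,y,w,h,a=st[i]
    if a>600 and y+h<235:
        (cx,cy),wh,an=cv2.minAreaRect(cv2.findNonZero((l==i).astype(np.uint8)))
        print(st[i],np.round((cx,cy)),np.round(wh),ray((cx,cy),"wrist",.020).round(4))
for n,u in dict(Lc=(302,134.5),tl=(122,27),tr=(380,85)).items(): print(n,ray(u,"wrist",.018).round(4))
to(.571,.235,.05)
E
```

```text
[ 251   90  103   97 1072] [306. 143.] [ 84. 103.] [0.4724 0.2218 0.02  ]
Lc [0.4674 0.2166 0.018 ]
tl [0.4395 0.0624 0.018 ]
tr [0.4118 0.2603 0.018 ]
at [0.528  0.2191 0.1367] yaw -160.3 t 5.5 | tx -0.184 ty 0.002 tz 0.347 twist 0.000 dist 0.098
```

>>> {"method": "arm_command", "body": {
  "commands": [
    {"tx": -0.05,"ty": 0,"tz": 0,"twist": 0},
    {"tx": -0.11,"ty": -0.01,"tz": 0.03,"twist": 0},
    {"tx": -0.158,"ty": -0.01,"tz": 0.1,"twist": 0},
    {"tx": -0.158,"ty": -0.01,"tz": 0.2,"twist": 0},
    {"tx": -0.158,"ty": -0.01,"tz": 0.3,"twist": 0},
    {"tx": -0.158,"ty": -0.01,"tz": 0.37,"twist": 0},
    {"tx": -0.158,"ty": -0.01,"tz": 0.41,"twist": 0},
    {"tx": -0.158,"ty": -0.01,"tz": 0.42,"twist": 0}
  ]
}}

```text
t: 6.12
eef_pos: [0.5652, 0.2277, 0.0309]
ee_rot: [-3.141, -0.004, -2.8]
force: [0.3, 0.4, -0.4]
width: 0.0348
gripper_force: 20.0
```

>>> {"method": "arm_command", "body": {
  "commands": [
    {"tx": 0,"ty": 0,"tz": 0,"twist": 0},
    {"tx": 0,"ty": 0,"tz": 0,"twist": 0},
    {"tx": 0,"ty": 0,"tz": 0.004,"twist": 0},
    {"tx": 0,"ty": 0,"tz": 0.008,"twist": 0},
    {"tx": 0,"ty": 0,"tz": 0.012,"twist": 0},
    {"tx": 0,"ty": 0,"tz": 0.012,"twist": 0},
    {"tx": 0,"ty": 0,"tz": 0.012,"twist": 0},
    {"tx": 0,"ty": 0,"tz": 0.012,"twist": 0}
  ]
}}

```text
t: 6.78
eef_pos: [0.5666, 0.2297, 0.03]
ee_rot: [3.142, 0.0, -2.799]
force: [0.8, 1.2, -0.4]
width: 0.0343
gripper_force: 20.0
```

Run:
```python
from h import *
s=get_state();print(s["eef_pos"],s["force"],s["moment"])
save("scene","s1"); im=cv2.imread("pics/s1.png")[90:260,170:380]
cv2.imwrite("pics/s1c.png",cv2.resize(im,None,fx=3,fy=3))
```

```text
[0.56657995 0.22967604 0.02998954] [ 0.78653237  1.19363771 -0.44833289] [0.00804805 0.03218209 0.01198359]
```

View pics/s1c.png

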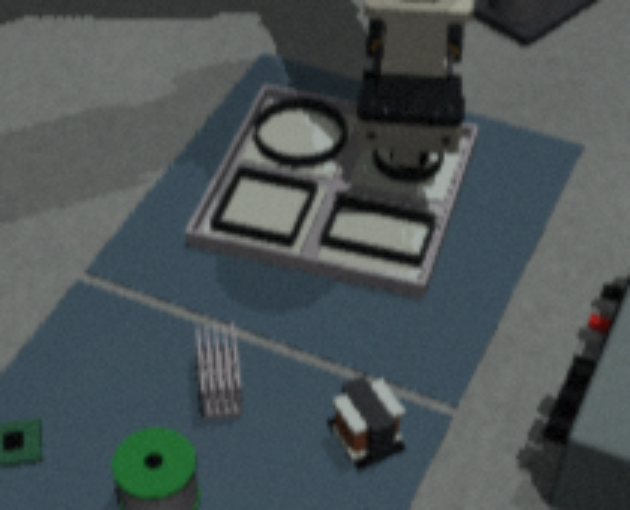

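The scene view shows the cap inside the small nest's ring, at crop (408,160). There is no contact yet, so I'm lowering in small steps.

>>> {"method": "arm_command", "body": {
  "commands": [
    {"tx": 0,"ty": 0,"tz": 0.004,"twist": 0},
    {"tx": 0,"ty": 0,"tz": 0.008,"twist": 0},
    {"tx": 0,"ty": 0,"tz": 0.012,"twist": 0},
    {"tx": 0,"ty": 0,"tz": 0.016,"twist": 0},
    {"tx": 0,"ty": 0,"tz": 0.016,"twist": 0},
    {"tx": 0,"ty": 0,"tz": 0.016,"twist": 0},
    {"tx": 0,"ty": 0,"tz": 0.016,"twist": 0},
    {"tx": 0,"ty": 0,"tz": 0.016,"twist": 0}
  ]
}}

```text
t: 7.5
eef_pos: [0.5666, 0.2296, 0.0258]
ee_rot: [-3.142, 0.0, -2.799]
force: [0.3, 0.5, 0.2]
width: 0.0346
gripper_force: 20.0
```

>>> {"method": "arm_command", "body": {
  "commands": [
    {"tx": 0,"ty": 0,"tz": 0.004,"twist": 0},
    {"tx": 0,"ty": 0,"tz": 0.006,"twist": 0},
    {"tx": 0,"ty": 0,"tz": 0.008,"twist": 0},
    {"tx": 0,"ty": 0,"tz": 0.008,"twist": 0},
    {"tx": 0,"ty": 0,"tz": 0.008,"twist": 0},
    {"tx": 0,"ty": 0,"tz": 0.008,"twist": 0},
    {"tx": 0,"ty": 0,"tz": 0.008,"twist": 0},
    {"tx": 0,"ty": 0,"tz": 0.008,"twist": 0}
  ]
}}

```text
t: 8.17
eef_pos: [0.5668, 0.2297, 0.025]
ee_rot: [3.142, 0.001, -2.798]
force: [-4.3, -0.9, 8.7]
width: 0.0347
gripper_force: 20.0
```

>>> {"method": "arm_command", "body": {
  "commands": [
    {"tx": 0,"ty": 0,"tz": -0.002,"twist": 0},
    {"tx": 0,"ty": 0,"tz": -0.002,"twist": 0},
    {"tx": 0,"ty": 0,"tz": -0.002,"twist": 0},
    {"tx": 0,"ty": 0,"tz": -0.002,"twist": 0},
    {"tx": 0,"ty": 0,"tz": -0.03,"twist": 0},
    {"tx": 0,"ty": 0,"tz": -0.12,"twist": 0},
    {"tx": 0,"ty": 0,"tz": -0.26,"twist": 0},
    {"tx": 0,"ty": 0,"tz": -0.4,"twist": 0}
  ],
  "claw": 0.6
}}

```text
t: 8.83
eef_pos: [0.5659, 0.2289, 0.1243]
ee_rot: [-3.141, -0.003, -2.799]
force: [0.5, -0.2, 0.6]
width: 0.0525
gripper_force: 0.0
```

Run:
```python
from h import *
save("wrist","w4")
to(.50,-.17,.17)
```

```text
at [0.5698 0.231  0.133 ] yaw -160.3 t 8.9 | tx 0.804 ty -1.416 tz -0.148 twist 0.000 dist 0.409
```

View pics/w4.png

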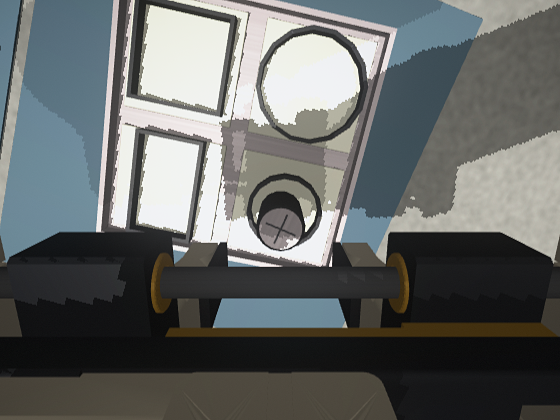

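The cap stands upright in the small nest at (281,225). On to the spool.

>>> {"method": "arm_command", "body": {
  "commands": [
    {"tx": 0.55,"ty": -0.97,"tz": -0.15,"twist": 0},
    {"tx": 0.55,"ty": -0.97,"tz": -0.15,"twist": 0},
    {"tx": 0.55,"ty": -0.97,"tz": -0.15,"twist": 0},
    {"tx": 0.55,"ty": -0.97,"tz": -0.15,"twist": 0},
    {"tx": 0.55,"ty": -0.97,"tz": -0.15,"twist": 0},
    {"tx": 0.55,"ty": -0.97,"tz": -0.15,"twist": 0},
    {"tx": 0.55,"ty": -0.97,"tz": -0.15,"twist": 0},
    {"tx": 0.55,"ty": -0.97,"tz": -0.15,"twist": 0}
  ],
  "claw": 1
}}

```text
t: 9.55
eef_pos: [0.5174, -0.0492, 0.1626]
ee_rot: [-3.141, 0.001, -2.802]
force: [0.5, -0.5, 0.2]
width: 0.0874
gripper_force: 0.0
```

>>> {"method": "arm_command", "body": {
  "commands": [
    {"tx": 0.1,"ty": -0.18,"tz": 0,"twist": 0},
    {"tx": 0.2,"ty": -0.36,"tz": 0,"twist": 0},
    {"tx": 0.25,"ty": -0.44,"tz": 0,"twist": 0},
    {"tx": 0.25,"ty": -0.44,"tz": 0,"twist": 0},
    {"tx": 0.25,"ty": -0.44,"tz": 0,"twist": 0},
    {"tx": 0.25,"ty": -0.44,"tz": 0,"twist": 0},
    {"tx": 0.25,"ty": -0.44,"tz": 0,"twist": 0},
    {"tx": 0.25,"ty": -0.44,"tz": 0,"twist": 0}
  ]
}}

```text
t: 10.22
eef_pos: [0.4971, -0.1686, 0.1614]
ee_rot: [-3.142, 0.0, -2.797]
force: [0.1, 0.9, -0.4]
width: 0.0879
gripper_force: 0.0
```

Run:
```python
from h import *
im=save("wrist","w5")
reg("spool","wrist",.047,2);reg("sink_long","wrist",.037,2);reg("transformer","wrist",.03,2)
h=cv2.cvtColor(im,cv2.COLOR_RGB2HSV)
m=cv2.inRange(h,(50,120,60),(75,255,255));n,l,st,ce=cv2.connectedComponentsWithStats(m)
i=1+np.argmax(st[1:,4]);print(st[i]);
(cx,cy),r=cv2.minEnclosingCircle(cv2.findNonZero((l==i).astype(np.uint8)));p=ray((cx,cy),"wrist",.047);print(cx,cy,r,p)
to(p[0],p[1],.017)
```

```text
spool 0.77 px [275. 240.] xy [ 0.5282 -0.1615] size [0.048 0.054] longyaw -70.2
spool 0.69 px [ 37. 176.] xy [ 0.542  -0.3655] size [0.055 0.07 ] longyaw -65.6
sink_long 0.63 px [355. 278.] xy [ 0.5407 -0.078 ] size [0.044 0.016] longyaw 23.5
[   0  144   48   66 2420]
16.842905044555664 175.08108520507812 34.886070251464844 [ 0.5457044  -0.37876323  0.047     ]
at [ 0.4969 -0.1689  0.1613] yaw -160.3 t 10.4 | tx 0.100 ty -0.856 tz 0.577 twist 0.000 dist 0.259
```

View pics/w5.png

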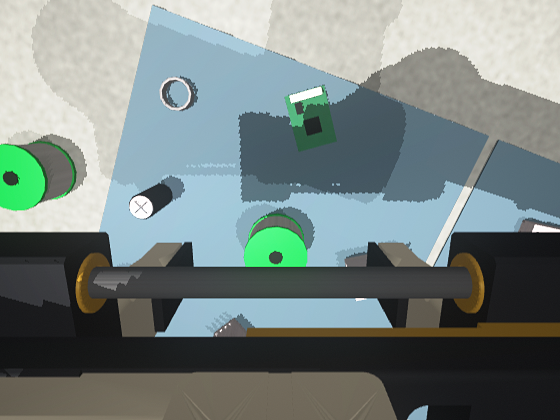

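The target spool's hub is at (276,257), with the slim cap at (140,205) and the long sink partly hidden at (355,285). The other green spool is at far left (10,178).

Run:
```python
from h import *
p=ray((276,258),"wrist",.047);print(p)
to(p[0],p[1],.017)
```

```text
[ 0.5424225  -0.15557954  0.047     ]
at [ 0.4969 -0.1689  0.1613] yaw -160.3 t 10.4 | tx -0.189 ty -0.011 tz 0.577 twist 0.000 dist 0.152
```

>>> {"method": "arm_command", "body": {
  "commands": [
    {"tx": -0.1,"ty": -0.008,"tz": 0.02,"twist": 0},
    {"tx": -0.187,"ty": -0.01,"tz": 0.1,"twist": 0},
    {"tx": -0.187,"ty": -0.01,"tz": 0.22,"twist": 0},
    {"tx": -0.187,"ty": -0.01,"tz": 0.34,"twist": 0},
    {"tx": -0.187,"ty": -0.01,"tz": 0.45,"twist": 0},
    {"tx": -0.187,"ty": -0.01,"tz": 0.53,"twist": 0},
    {"tx": -0.187,"ty": -0.01,"tz": 0.575,"twist": 0},
    {"tx": -0.187,"ty": -0.01,"tz": 0.575,"twist": 0}
  ],
  "claw": 0.85
}}

```text
t: 11.08
eef_pos: [0.5397, -0.1559, 0.0147]
ee_rot: [3.14, -0.005, -2.799]
force: [-0.7, 0.0, 0.2]
width: 0.0745
gripper_force: 0.0
```

>>> {"method": "arm_command", "body": {
  "commands": [
    {"tx": 0,"ty": 0,"tz": 0,"twist": 0},
    {"tx": 0,"ty": 0,"tz": 0,"twist": 0},
    {"tx": 0,"ty": 0,"tz": 0,"twist": 0},
    {"tx": 0,"ty": 0,"tz": 0,"twist": 0},
    {"tx": 0,"ty": 0,"tz": 0,"twist": 0},
    {"tx": 0,"ty": 0,"tz": 0,"twist": 0},
    {"tx": 0,"ty": 0,"tz": 0,"twist": 0},
    {"tx": 0,"ty": 0,"tz": 0,"twist": 0}
  ],
  "claw": 0,
  "grip_force": 35
}}

```text
t: 11.75
eef_pos: [0.5424, -0.1562, 0.0188]
ee_rot: [-3.141, 0.002, -2.798]
force: [-0.2, 1.6, 7.0]
width: 0.0555
gripper_force: 35.0
```

>>> {"method": "arm_command", "body": {
  "commands": [
    {"tx": 0,"ty": 0,"tz": 0,"twist": 0},
    {"tx": 0,"ty": 0,"tz": 0,"twist": 0},
    {"tx": 0,"ty": 0,"tz": -0.03,"twist": 0},
    {"tx": 0,"ty": 0,"tz": -0.08,"twist": 0},
    {"tx": 0,"ty": 0,"tz": -0.16,"twist": 0},
    {"tx": 0,"ty": 0,"tz": -0.26,"twist": 0},
    {"tx": 0,"ty": 0,"tz": -0.35,"twist": 0},
    {"tx": 0,"ty": 0,"tz": -0.4,"twist": 0}
  ]
}}

```text
t: 12.42
eef_pos: [0.542, -0.1565, 0.1204]
ee_rot: [-3.141, 0.002, -2.799]
force: [0.4, -0.9, -2.9]
width: 0.0555
gripper_force: 35.0
```

Run:
```python
from h import *
to(.469,.217,.117)
```

```text
at [ 0.542  -0.1565  0.1204] yaw -160.4 t 12.4 | tx -0.227 ty 1.505 tz 0.014 twist 0.000 dist 0.381
```

>>> {"method": "arm_command", "body": {
  "commands": [
    {"tx": -0.01,"ty": 0.05,"tz": 0,"twist": 0},
    {"tx": -0.02,"ty": 0.14,"tz": 0,"twist": 0},
    {"tx": -0.04,"ty": 0.26,"tz": 0,"twist": 0},
    {"tx": -0.06,"ty": 0.4,"tz": 0,"twist": 0},
    {"tx": -0.08,"ty": 0.54,"tz": 0,"twist": 0},
    {"tx": -0.1,"ty": 0.68,"tz": 0,"twist": 0},
    {"tx": -0.12,"ty": 0.82,"tz": 0,"twist": 0},
    {"tx": -0.14,"ty": 0.95,"tz": 0,"twist": 0}
  ]
}}

```text
t: 13.08
eef_pos: [0.4928, 0.0808, 0.117]
ee_rot: [3.141, -0.001, -2.799]
force: [0.9, -0.4, -3.1]
width: 0.0555
gripper_force: 35.0
```

>>> {"method": "arm_command", "body": {
  "commands": [
    {"tx": -0.02,"ty": 0.14,"tz": 0,"twist": 0},
    {"tx": -0.04,"ty": 0.28,"tz": 0,"twist": 0},
    {"tx": -0.06,"ty": 0.4,"tz": 0,"twist": 0},
    {"tx": -0.07,"ty": 0.49,"tz": 0,"twist": 0},
    {"tx": -0.08,"ty": 0.54,"tz": 0,"twist": 0},
    {"tx": -0.087,"ty": 0.555,"tz": 0,"twist": 0},
    {"tx": -0.087,"ty": 0.555,"tz": 0,"twist": 0},
    {"tx": -0.087,"ty": 0.555,"tz": 0,"twist": 0}
  ]
}}

```text
t: 13.75
eef_pos: [0.468, 0.2164, 0.1171]
ee_rot: [-3.141, -0.001, -2.799]
force: [-0.1, -0.4, -3.4]
width: 0.0554
gripper_force: 35.0
```

Run:
```python
from h import *
to(.469,.217,.030)
```

```text
at [0.468  0.2164 0.1171] yaw -160.4 t 13.8 | tx -0.005 ty 0.001 tz 0.348 twist 0.000 dist 0.087
```

>>> {"method": "arm_command", "body": {
  "commands": [
    {"tx": -0.005,"ty": 0,"tz": 0.05,"twist": 0},
    {"tx": -0.005,"ty": 0,"tz": 0.13,"twist": 0},
    {"tx": -0.005,"ty": 0,"tz": 0.21,"twist": 0},
    {"tx": -0.005,"ty": 0,"tz": 0.27,"twist": 0},
    {"tx": -0.005,"ty": 0,"tz": 0.31,"twist": 0},
    {"tx": -0.005,"ty": 0,"tz": 0.335,"twist": 0},
    {"tx": -0.005,"ty": 0,"tz": 0.345,"twist": 0},
    {"tx": -0.005,"ty": 0,"tz": 0.35,"twist": 0}
  ]
}}

```text
t: 14.42
eef_pos: [0.47, 0.2173, 0.0301]
ee_rot: [-3.141, 0.0, -2.799]
force: [0.8, -1.0, -2.9]
width: 0.0551
gripper_force: 35.0
```

>>> {"method": "arm_command", "body": {
  "commands": [
    {"tx": 0,"ty": 0,"tz": 0.003,"twist": 0},
    {"tx": 0,"ty": 0,"tz": 0.006,"twist": 0},
    {"tx": 0,"ty": 0,"tz": 0.009,"twist": 0},
    {"tx": 0,"ty": 0,"tz": 0.012,"twist": 0},
    {"tx": 0,"ty": 0,"tz": 0.012,"twist": 0},
    {"tx": 0,"ty": 0,"tz": 0.012,"twist": 0},
    {"tx": 0,"ty": 0,"tz": 0.012,"twist": 0},
    {"tx": 0,"ty": 0,"tz": 0.012,"twist": 0}
  ]
}}

```text
t: 15.08
eef_pos: [0.4697, 0.2176, 0.0272]
ee_rot: [3.142, 0.0, -2.799]
force: [-0.7, -0.1, -2.7]
width: 0.0557
gripper_force: 35.0
```

>>> {"method": "arm_command", "body": {
  "commands": [
    {"tx": 0,"ty": 0,"tz": 0.002,"twist": 0},
    {"tx": 0,"ty": 0,"tz": 0.004,"twist": 0},
    {"tx": 0,"ty": 0,"tz": 0.006,"twist": 0},
    {"tx": 0,"ty": 0,"tz": 0.007,"twist": 0},
    {"tx": 0,"ty": 0,"tz": 0.007,"twist": 0},
    {"tx": 0,"ty": 0,"tz": 0.007,"twist": 0},
    {"tx": 0,"ty": 0,"tz": 0.007,"twist": 0},
    {"tx": 0,"ty": 0,"tz": 0.007,"twist": 0}
  ]
}}

```text
t: 15.75
eef_pos: [0.4697, 0.2176, 0.0258]
ee_rot: [3.142, 0.0, -2.799]
force: [-2.9, -0.0, 5.8]
width: 0.0556
gripper_force: 35.0
```

>>> {"method": "arm_command", "body": {
  "commands": [
    {"tx": 0,"ty": 0,"tz": 0,"twist": 0},
    {"tx": 0,"ty": 0,"tz": 0,"twist": 0},
    {"tx": 0,"ty": 0,"tz": 0,"twist": 0},
    {"tx": 0,"ty": 0,"tz": 0,"twist": 0},
    {"tx": 0,"ty": 0,"tz": -0.03,"twist": 0},
    {"tx": 0,"ty": 0,"tz": -0.12,"twist": 0},
    {"tx": 0,"ty": 0,"tz": -0.26,"twist": 0},
    {"tx": 0,"ty": 0,"tz": -0.4,"twist": 0}
  ],
  "claw": 0.8
}}

```text
t: 16.42
eef_pos: [0.4691, 0.2169, 0.1262]
ee_rot: [-3.14, -0.002, -2.799]
force: [0.7, 1.9, 0.0]
width: 0.07
gripper_force: 0.0
```

Run:
```python
from h import *
im=save("top","t2");c=cv2.resize(im[150:300,115:355],None,fx=3.3,fy=3.3,interpolation=cv2.INTER_CUBIC)
cv2.imwrite("pics/t2c.png",c[:,:,::-1])
to(.60,-.065,.15)
```

```text
at [0.4727 0.2194 0.134 ] yaw -160.3 t 16.5 | tx -0.095 ty -1.243 tz -0.064 twist 0.000 dist 0.312
```

View pics/t2c.png

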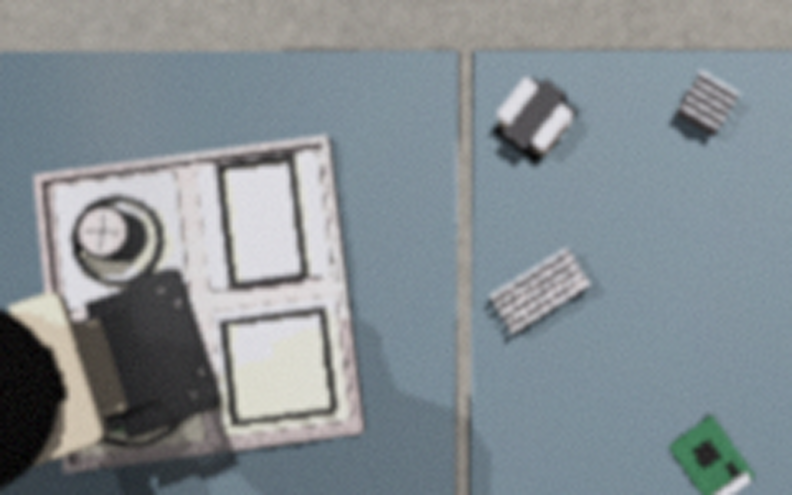

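The kit tray shows the cap in the small nest. The gripper covers the large nest. The transformer's core band is at crop (535,118) along roughly yaw -33°, and the long sink at (540,290).

>>> {"method": "arm_command", "body": {
  "commands": [
    {"tx": -0.1,"ty": -0.95,"tz": -0.06,"twist": 0},
    {"tx": -0.1,"ty": -0.95,"tz": -0.06,"twist": 0},
    {"tx": -0.1,"ty": -0.95,"tz": -0.06,"twist": 0},
    {"tx": -0.1,"ty": -0.95,"tz": -0.06,"twist": 0},
    {"tx": -0.1,"ty": -0.95,"tz": -0.06,"twist": 0},
    {"tx": -0.1,"ty": -0.95,"tz": -0.06,"twist": 0},
    {"tx": -0.1,"ty": -0.95,"tz": -0.06,"twist": 0},
    {"tx": -0.1,"ty": -0.95,"tz": -0.06,"twist": 0}
  ],
  "claw": 1
}}

```text
t: 17.13
eef_pos: [0.5734, 0.0005, 0.1405]
ee_rot: [-3.142, 0.0, -2.802]
force: [-0.7, 0.5, 0.4]
width: 0.0877
gripper_force: 0.0
```

>>> {"method": "arm_command", "body": {
  "commands": [
    {"tx": -0.04,"ty": -0.4,"tz": 0,"twist": -0.2},
    {"tx": -0.04,"ty": -0.4,"tz": 0,"twist": -0.2},
    {"tx": -0.04,"ty": -0.4,"tz": 0,"twist": -0.2},
    {"tx": -0.04,"ty": -0.4,"tz": 0,"twist": -0.2},
    {"tx": -0.04,"ty": -0.4,"tz": 0,"twist": -0.2},
    {"tx": -0.04,"ty": -0.4,"tz": 0,"twist": -0.2},
    {"tx": -0.04,"ty": -0.4,"tz": 0,"twist": -0.2},
    {"tx": -0.04,"ty": -0.4,"tz": 0,"twist": -0.2}
  ]
}}

```text
t: 17.8
eef_pos: [0.6159, -0.0876, 0.1406]
ee_rot: [-3.142, 0.0, -2.173]
force: [0.3, 0.2, 0.3]
width: 0.0878
gripper_force: 0.0
```

Run:
```python
from h import *
im=save("wrist","w6")
reg("transformer","wrist",.03,2);reg("sink_long","wrist",.037,2)
to(.646,-.05,.017)
```

```text
transformer 0.96 px [272. 250.] xy [ 0.6424 -0.0595] size [0.03  0.047] longyaw -34.4
sink_long 0.67 px [386. 186.] xy [ 0.5363 -0.0555] size [0.028 0.068] longyaw -58.2
at [ 0.6161 -0.0879  0.1406] yaw -124.4 t 17.9 | tx -0.193 ty -0.013 tz 0.494 twist 0.000 dist 0.133
```

View pics/w6.png

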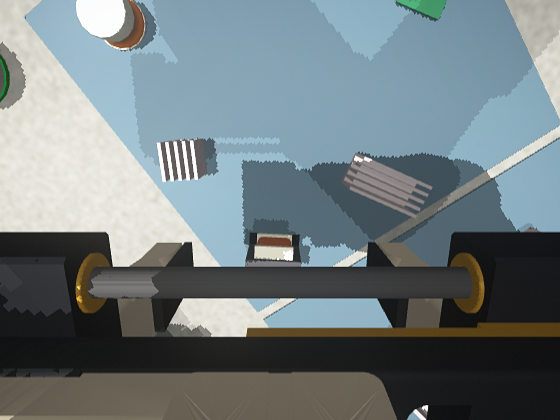

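The transformer is square to the fingers at (273,250), but the gripper half hides it. The long sink is fully visible at (388,185) and the short one at (182,160). Backing off a little to see the whole core.

>>> {"method": "arm_command", "body": {
  "commands": [
    {"tx": 0.15,"ty": 0,"tz": 0,"twist": 0},
    {"tx": 0.15,"ty": 0,"tz": 0,"twist": 0},
    {"tx": 0.15,"ty": 0,"tz": 0,"twist": 0},
    {"tx": 0.15,"ty": 0,"tz": 0,"twist": 0},
    {"tx": 0.15,"ty": 0,"tz": 0,"twist": 0},
    {"tx": 0.15,"ty": 0,"tz": 0,"twist": 0},
    {"tx": 0.15,"ty": 0,"tz": 0,"twist": 0},
    {"tx": 0.15,"ty": 0,"tz": 0,"twist": 0}
  ]
}}

```text
t: 18.62
eef_pos: [0.5951, -0.1191, 0.1402]
ee_rot: [3.141, -0.0, -2.17]
force: [0.3, -0.2, -0.1]
width: 0.088
gripper_force: 0.0
```

Run:
```python
from h import *
im=save("wrist","w7")
reg("transformer","wrist",.03,1)
for r in spot_point("transformer","wrist")[:1]: print(r["score"],r["uv"],ray(r["uv"],"wrist",.002))
cv2.imwrite("pics/w7c.png",cv2.resize(im[140:280,180:400],None,fx=3.5,fy=3.5)[:,:,::-1])
to(.646,-.05,.017)
```

```text
transformer 0.62 px [274. 312.] xy [ 0.6543 -0.0407] size [0.029 0.047] longyaw -34.3
0.63 [272.3, 293.1] [ 0.65372129 -0.04526692  0.002     ]
at [ 0.595  -0.1193  0.1402] yaw -124.3 t 18.8 | tx -0.344 ty -0.012 tz 0.493 twist 0.000 dist 0.150
```

View pics/w7c.png

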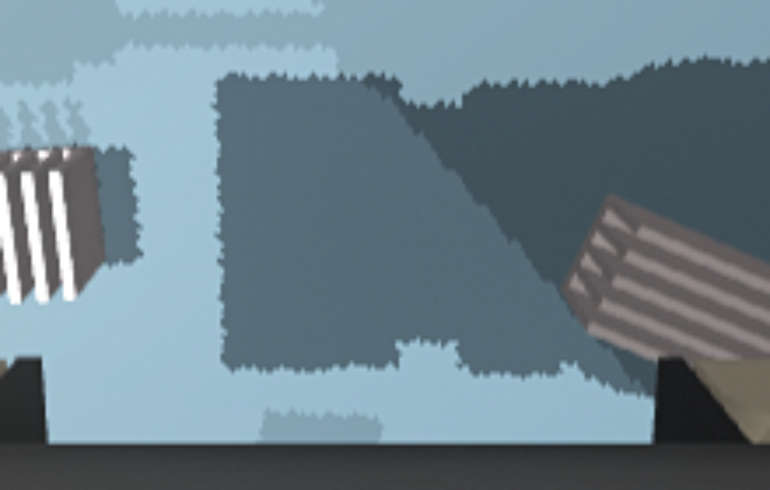

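That was the wrong way: the crop shows only mat and the long sink, with the transformer hidden under the bar. Forward instead, measuring numerically.

>>> {"method": "arm_command", "body": {
  "commands": [
    {"tx": -0.25,"ty": -0.01,"tz": 0,"twist": 0},
    {"tx": -0.25,"ty": -0.01,"tz": 0,"twist": 0},
    {"tx": -0.25,"ty": -0.01,"tz": 0,"twist": 0},
    {"tx": -0.25,"ty": -0.01,"tz": 0,"twist": 0},
    {"tx": -0.25,"ty": -0.01,"tz": 0,"twist": 0},
    {"tx": -0.25,"ty": -0.01,"tz": 0,"twist": 0},
    {"tx": -0.25,"ty": -0.01,"tz": 0,"twist": 0},
    {"tx": -0.25,"ty": -0.01,"tz": 0,"twist": 0}
  ]
}}

```text
t: 19.43
eef_pos: [0.632, -0.0699, 0.1405]
ee_rot: [-3.141, 0.0, -2.171]
force: [-0.2, -0.0, -1.3]
width: 0.0875
gripper_force: 0.0
```

Run:
```python
from h import *
im=save("wrist","w8")
r=regions_of("transformer","wrist")[0];m=r["region"].astype(np.uint8);print(r["rect"],r["score"])
g=cv2.cvtColor(im,cv2.COLOR_RGB2HSV);x0,y0,x1,y1=[int(v) for v in r["rect"]]
# dark core seen in the mask
d=((g[:,:,2]<95)&(m>0));ys,xs=np.nonzero(d);print(np.percentile(xs,[2,50,98]),np.percentile(ys,[2,50,98]))
reg("transformer","wrist",.042,1)
for r in spot_point("transformer","wrist")[:1]: print(r["score"],r["uv"],ray(r["uv"],"wrist",.002))
cv2.imwrite("pics/w8c.png",cv2.resize(im[y0-20:y1+20,x0-40:x1+40],None,fx=4,fy=4)[:,:,::-1])
print(x0-40,y0-20)
to(.646,-.05,.017)
```

```text
[245.9, 206.9, 303.7, 266.4] 0.77
[250. 275. 303.] [211. 239. 252.]
transformer 0.77 px [276. 238.] xy [ 0.6472 -0.0512] size [0.049 0.045] longyaw 51.8
0.85 [277.2, 229.7] [ 0.6503289  -0.04645621  0.002     ]
205 186
at [ 0.6322 -0.0696  0.1405] yaw -124.4 t 19.6 | tx -0.096 ty -0.001 tz 0.494 twist 0.000 dist 0.126
```

View pics/w8c.png

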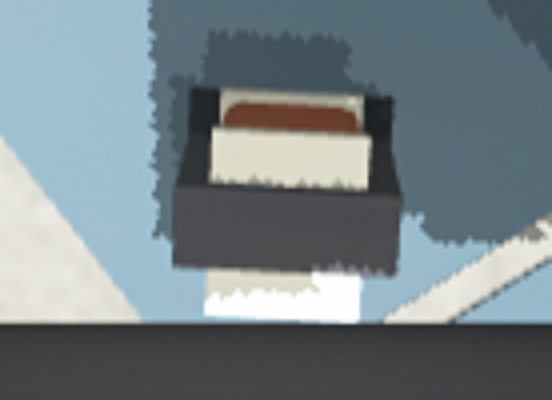

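The crop shows the core's top face clearly, with corners at crop (178,183), (400,198), (396,275) and (173,267). The centre is about pixel (277,244).

Run:
```python
from h import *
k=np.array([(178,183),(400,198),(396,275),(173,267)])/4+[205,186]
w=np.array([ray(u,"wrist",.042)[:2] for u in k]);c=w.mean(0);e=(w[1]-w[0])+(w[2]-w[3])
y=np.degrees(np.arctan2(e[1],e[0]));print(c,y,np.linalg.norm(e)/2)
to(c[0],c[1],.018,y+90)
```

```text
[ 0.64981189 -0.0473872 ] 142.54313186745713 0.0451472227973834
at [ 0.6322 -0.0696  0.1405] yaw -124.4 t 19.6 | tx -0.113 ty -0.008 tz 0.490 twist 0.017 dist 0.126
```

>>> {"method": "arm_command", "body": {
  "commands": [
    {"tx": -0.11,"ty": -0.008,"tz": 0.03,"twist": 0.016},
    {"tx": -0.113,"ty": -0.008,"tz": 0.12,"twist": 0.016},
    {"tx": -0.113,"ty": -0.008,"tz": 0.23,"twist": 0.016},
    {"tx": -0.113,"ty": -0.008,"tz": 0.33,"twist": 0.016},
    {"tx": -0.113,"ty": -0.008,"tz": 0.41,"twist": 0.016},
    {"tx": -0.113,"ty": -0.008,"tz": 0.46,"twist": 0.016},
    {"tx": -0.113,"ty": -0.008,"tz": 0.485,"twist": 0.016},
    {"tx": -0.113,"ty": -0.008,"tz": 0.487,"twist": 0.016}
  ],
  "claw": 1
}}

```text
t: 20.3
eef_pos: [0.6493, -0.0473, 0.0174]
ee_rot: [3.14, -0.001, -2.221]
force: [0.3, -0.3, 0.2]
width: 0.0876
gripper_force: 0.0
```

>>> {"method": "arm_command", "body": {
  "commands": [
    {"tx": 0,"ty": 0,"tz": 0,"twist": 0},
    {"tx": 0,"ty": 0,"tz": 0,"twist": 0},
    {"tx": 0,"ty": 0,"tz": 0,"twist": 0},
    {"tx": 0,"ty": 0,"tz": 0,"twist": 0},
    {"tx": 0,"ty": 0,"tz": 0,"twist": 0},
    {"tx": 0,"ty": 0,"tz": 0,"twist": 0},
    {"tx": 0,"ty": 0,"tz": 0,"twist": 0},
    {"tx": 0,"ty": 0,"tz": 0,"twist": 0}
  ],
  "claw": 0,
  "grip_force": 35
}}

```text
t: 20.97
eef_pos: [0.6501, -0.0471, 0.0189]
ee_rot: [-3.141, 0.0, -2.221]
force: [-1.2, -0.4, 2.9]
width: 0.0458
gripper_force: 35.0
```

>>> {"method": "arm_command", "body": {
  "commands": [
    {"tx": 0,"ty": 0,"tz": 0,"twist": 0},
    {"tx": 0,"ty": 0,"tz": 0,"twist": 0},
    {"tx": 0,"ty": 0,"tz": 0,"twist": 0},
    {"tx": 0,"ty": 0,"tz": -0.05,"twist": 0},
    {"tx": 0,"ty": 0,"tz": -0.12,"twist": 0},
    {"tx": 0,"ty": 0,"tz": -0.22,"twist": 0},
    {"tx": 0,"ty": 0,"tz": -0.32,"twist": 0},
    {"tx": 0,"ty": 0,"tz": -0.4,"twist": 0}
  ]
}}

```text
t: 21.63
eef_pos: [0.6499, -0.0472, 0.1207]
ee_rot: [-3.141, 0.0, -2.221]
force: [0.7, -0.3, -1.2]
width: 0.046
gripper_force: 35.0
```

Run:
```python
from h import *
for y in (8,98): to(.483,.120,.117,y)
```

```text
at [ 0.6499 -0.0472  0.1207] yaw -127.2 t 21.6 | tx -0.129 ty 0.936 tz 0.015 twist 0.249 dist 0.236
at [ 0.6499 -0.0472  0.1207] yaw -127.2 t 21.6 | tx -0.129 ty 0.936 tz 0.015 twist -0.251 dist 0.236
```

>>> {"method": "arm_command", "body": {
  "commands": [
    {"tx": -0.01,"ty": 0.05,"tz": 0,"twist": 0.02},
    {"tx": -0.02,"ty": 0.15,"tz": 0,"twist": 0.055},
    {"tx": -0.04,"ty": 0.29,"tz": 0,"twist": 0.09},
    {"tx": -0.06,"ty": 0.44,"tz": 0,"twist": 0.125},
    {"tx": -0.08,"ty": 0.59,"tz": 0,"twist": 0.16},
    {"tx": -0.1,"ty": 0.73,"tz": 0,"twist": 0.195},
    {"tx": -0.12,"ty": 0.85,"tz": 0,"twist": 0.23},
    {"tx": -0.129,"ty": 0.936,"tz": 0,"twist": 0.249}
  ]
}}

```text
t: 22.3
eef_pos: [0.4811, 0.1214, 0.1191]
ee_rot: [3.141, -0.0, -3.008]
force: [0.3, 0.3, -2.0]
width: 0.0454
gripper_force: 35.0
```

>>> {"method": "arm_command", "body": {
  "commands": [
    {"tx": 0,"ty": 0,"tz": 0,"twist": 0},
    {"tx": 0,"ty": 0,"tz": 0.04,"twist": 0},
    {"tx": 0,"ty": 0,"tz": 0.1,"twist": 0},
    {"tx": 0,"ty": 0,"tz": 0.16,"twist": 0},
    {"tx": 0,"ty": 0,"tz": 0.2,"twist": 0},
    {"tx": 0,"ty": 0,"tz": 0.22,"twist": 0},
    {"tx": 0,"ty": 0,"tz": 0.22,"twist": 0},
    {"tx": 0,"ty": 0,"tz": 0.22,"twist": 0}
  ]
}}

```text
t: 22.97
eef_pos: [0.4834, 0.1198, 0.0634]
ee_rot: [-3.141, -0.001, -3.003]
force: [0.4, -0.0, -2.4]
width: 0.0456
gripper_force: 35.0
```

Run:
```python
from h import *
to(.483,.120,.026,8)
im=save("wrist","w9");g=cv2.cvtColor(im,cv2.COLOR_RGB2GRAY)
for q in ("nest_square","nest_oblong"):
    for r in spot_point(q,"wrist")[:1]: print(q,r["score"],r["uv"],ray(r["uv"],"wrist",.005))
```

```text
at [0.4834 0.1198 0.0634] yaw -172.1 t 23.0 | tx 0.001 ty 0.001 tz 0.150 twist -0.000 dist 0.037
```

>>> {"method": "arm_command", "body": {
  "commands": [
    {"tx": 0,"ty": 0,"tz": 0.03,"twist": 0},
    {"tx": 0,"ty": 0,"tz": 0.07,"twist": 0},
    {"tx": 0,"ty": 0,"tz": 0.1,"twist": 0},
    {"tx": 0,"ty": 0,"tz": 0.12,"twist": 0},
    {"tx": 0,"ty": 0,"tz": 0.135,"twist": 0},
    {"tx": 0,"ty": 0,"tz": 0.14,"twist": 0},
    {"tx": 0,"ty": 0,"tz": 0.143,"twist": 0},
    {"tx": 0,"ty": 0,"tz": 0.143,"twist": 0}
  ]
}}

```text
t: 23.78
eef_pos: [0.4832, 0.1202, 0.0278]
ee_rot: [-3.142, 0.0, -3.003]
force: [0.4, -0.3, -2.6]
width: 0.0457
gripper_force: 35.0
```

>>> {"method": "arm_command", "body": {
  "commands": [
    {"tx": 0,"ty": 0,"tz": 0.002,"twist": 0},
    {"tx": 0,"ty": 0,"tz": 0.004,"twist": 0},
    {"tx": 0,"ty": 0,"tz": 0.006,"twist": 0},
    {"tx": 0,"ty": 0,"tz": 0.007,"twist": 0},
    {"tx": 0,"ty": 0,"tz": 0.007,"twist": 0},
    {"tx": 0,"ty": 0,"tz": 0.007,"twist": 0},
    {"tx": 0,"ty": 0,"tz": 0.007,"twist": 0},
    {"tx": 0,"ty": 0,"tz": 0.007,"twist": 0}
  ]
}}

```text
t: 24.45
eef_pos: [0.4831, 0.1201, 0.0261]
ee_rot: [3.142, 0.0, -3.003]
force: [1.2, -0.2, -1.4]
width: 0.0457
gripper_force: 35.0
```

>>> {"method": "arm_command", "body": {
  "commands": [
    {"tx": 0,"ty": 0,"tz": 0.001,"twist": 0},
    {"tx": 0,"ty": 0,"tz": 0.002,"twist": 0},
    {"tx": 0,"ty": 0,"tz": 0.003,"twist": 0},
    {"tx": 0,"ty": 0,"tz": 0.003,"twist": 0},
    {"tx": 0,"ty": 0,"tz": 0.003,"twist": 0},
    {"tx": 0,"ty": 0,"tz": 0.003,"twist": 0},
    {"tx": 0,"ty": 0,"tz": 0.003,"twist": 0},
    {"tx": 0,"ty": 0,"tz": 0.003,"twist": 0}
  ]
}}

```text
t: 25.12
eef_pos: [0.4831, 0.1202, 0.0258]
ee_rot: [3.142, 0.0, -3.003]
force: [-3.4, -0.4, 6.1]
width: 0.0454
gripper_force: 35.0
```

>>> {"method": "arm_command", "body": {
  "commands": [
    {"tx": 0,"ty": 0,"tz": 0,"twist": 0},
    {"tx": 0,"ty": 0,"tz": 0,"twist": 0},
    {"tx": 0,"ty": 0,"tz": 0,"twist": 0},
    {"tx": 0,"ty": 0,"tz": 0,"twist": 0},
    {"tx": 0,"ty": 0,"tz": -0.03,"twist": 0},
    {"tx": 0,"ty": 0,"tz": -0.12,"twist": 0},
    {"tx": 0,"ty": 0,"tz": -0.26,"twist": 0},
    {"tx": 0,"ty": 0,"tz": -0.4,"twist": 0}
  ],
  "claw": 0.72
}}

```text
t: 25.78
eef_pos: [0.4823, 0.1196, 0.1263]
ee_rot: [-3.14, -0.002, -3.003]
force: [1.4, 0.8, 0.3]
width: 0.063
gripper_force: 0.0
```

Run:
```python
from h import *
s=np.array([.536,-.055])+.025*np.array([-.53,.85])
to(s[0],s[1],.14,122)
```

```text
at [0.4823 0.1196 0.1263] yaw -172.1 t 25.8 | tx -0.075 ty -0.630 tz -0.055 twist 0.366 dist 0.159
```

>>> {"method": "arm_command", "body": {
  "commands": [
    {"tx": -0.075,"ty": -0.63,"tz": -0.025,"twist": 0.366},
    {"tx": -0.075,"ty": -0.63,"tz": -0.025,"twist": 0.366},
    {"tx": -0.075,"ty": -0.63,"tz": -0.025,"twist": 0.366},
    {"tx": -0.075,"ty": -0.63,"tz": -0.025,"twist": 0.366},
    {"tx": -0.075,"ty": -0.63,"tz": -0.025,"twist": 0.366},
    {"tx": -0.075,"ty": -0.63,"tz": -0.025,"twist": 0.366},
    {"tx": -0.075,"ty": -0.63,"tz": -0.025,"twist": 0.366},
    {"tx": -0.075,"ty": -0.63,"tz": -0.025,"twist": 0.366}
  ],
  "claw": 1
}}

```text
t: 26.45
eef_pos: [0.5234, -0.0338, 0.132]
ee_rot: [3.141, 0.0, 2.273]
force: [-0.2, -0.4, 0.4]
width: 0.0877
gripper_force: 0.0
```

>>> {"method": "arm_command", "body": {
  "commands": [
    {"tx": 0,"ty": 0,"tz": 0,"twist": 0.048},
    {"tx": 0,"ty": 0,"tz": 0,"twist": 0.048},
    {"tx": 0,"ty": 0,"tz": 0,"twist": 0.048},
    {"tx": 0,"ty": 0,"tz": 0,"twist": 0.048},
    {"tx": 0,"ty": 0,"tz": 0,"twist": 0.048},
    {"tx": 0,"ty": 0,"tz": 0,"twist": 0.048},
    {"tx": 0,"ty": 0,"tz": 0,"twist": 0.048},
    {"tx": 0,"ty": 0,"tz": 0,"twist": 0.048}
  ]
}}

```text
t: 27.12
eef_pos: [0.5234, -0.0332, 0.1316]
ee_rot: [-3.141, -0.0, 2.13]
force: [0.4, 0.4, 0.1]
width: 0.0876
gripper_force: 0.0
```

Run:
```python
from h import *
to(.536,-.055,.14,122)
im=save("wrist","w10")
for q in ("sink_long",):
  for r in regions_of(q,"wrist")[:2]: print(r["score"],r["rect"])
reg("sink_long","wrist",.037,2)
for r in spot_point("sink_long","wrist")[:2]: print(r["score"],r["uv"],ray(r["uv"],"wrist",.002))
cv2.imwrite("pics/w10c.png",cv2.resize(im[140:280,180:380],None,fx=4,fy=4)[:,:,::-1])
```

```text
at [ 0.5234 -0.0332  0.1316] yaw 122.0 t 27.1 | tx -0.101 ty -0.003 tz -0.034 twist 0.000 dist 0.027
0.83 [260.6, 189.8, 299.2, 264.8]
sink_long 0.83 px [278. 228.] xy [ 0.5304 -0.0464] size [0.027 0.061] longyaw -58.5
0.91 [276.6, 221.0] [ 0.53079896 -0.05017562  0.002     ]
```

View pics/w10c.png

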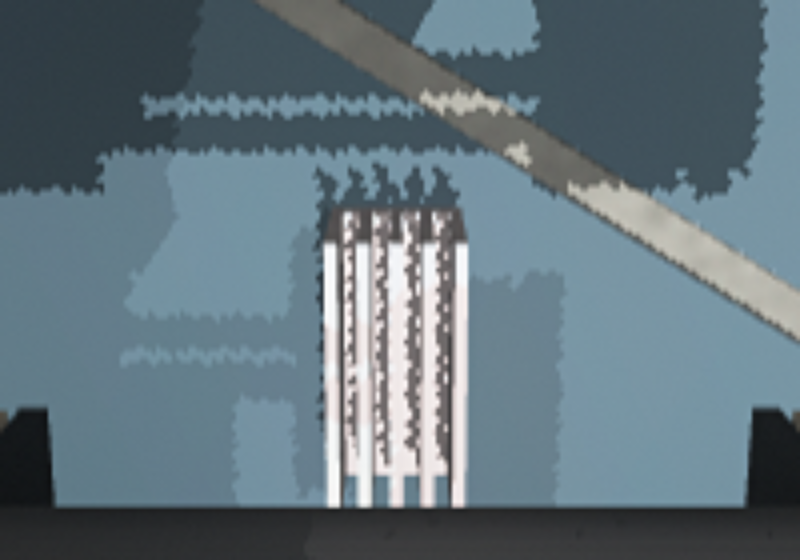

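The long sink (five fins) is square to the fingers. Its near top edge is at crop row 242, which is pixel (279,200).

Run:
```python
from h import *
p=ray((279.2,200.5),"wrist",.037)[:2];y=np.radians(122);c=p-.03*np.array([np.cos(y),np.sin(y)]);print(p,c)
to(c[0],c[1],.018)
```

```text
[ 0.51847752 -0.0260412 ] [ 0.5343751  -0.05148264]
at [ 0.5234 -0.0332  0.1315] yaw 122.0 t 27.3 | tx -0.085 ty -0.001 tz 0.454 twist 0.000 dist 0.116
```

>>> {"method": "arm_command", "body": {
  "commands": [
    {"tx": -0.085,"ty": 0,"tz": 0.03,"twist": 0},
    {"tx": -0.085,"ty": 0,"tz": 0.12,"twist": 0},
    {"tx": -0.085,"ty": 0,"tz": 0.22,"twist": 0},
    {"tx": -0.085,"ty": 0,"tz": 0.31,"twist": 0},
    {"tx": -0.085,"ty": 0,"tz": 0.38,"twist": 0},
    {"tx": -0.085,"ty": 0,"tz": 0.43,"twist": 0},
    {"tx": -0.085,"ty": 0,"tz": 0.45,"twist": 0},
    {"tx": -0.085,"ty": 0,"tz": 0.453,"twist": 0}
  ],
  "claw": 1
}}

```text
t: 27.98
eef_pos: [0.534, -0.0514, 0.0172]
ee_rot: [-3.139, -0.001, 2.129]
force: [1.9, 0.1, 1.0]
width: 0.0877
gripper_force: 0.0
```

>>> {"method": "arm_command", "body": {
  "commands": [
    {"tx": 0,"ty": 0,"tz": 0,"twist": 0},
    {"tx": 0,"ty": 0,"tz": 0,"twist": 0},
    {"tx": 0,"ty": 0,"tz": 0,"twist": 0},
    {"tx": 0,"ty": 0,"tz": 0,"twist": 0},
    {"tx": 0,"ty": 0,"tz": 0,"twist": 0},
    {"tx": 0,"ty": 0,"tz": 0,"twist": 0},
    {"tx": 0,"ty": 0,"tz": 0,"twist": 0},
    {"tx": 0,"ty": 0,"tz": 0,"twist": 0}
  ],
  "claw": 0,
  "grip_force": 25
}}

```text
t: 28.65
eef_pos: [0.5347, -0.0513, 0.0184]
ee_rot: [3.141, 0.0, 2.129]
force: [-0.8, 0.1, 0.1]
width: 0.0398
gripper_force: 0.0
```

>>> {"method": "arm_command", "body": {
  "commands": [
    {"tx": 0,"ty": 0,"tz": 0,"twist": 0},
    {"tx": 0,"ty": 0,"tz": 0,"twist": 0},
    {"tx": 0,"ty": 0,"tz": 0,"twist": 0},
    {"tx": 0,"ty": 0,"tz": -0.05,"twist": 0},
    {"tx": 0,"ty": 0,"tz": -0.12,"twist": 0},
    {"tx": 0,"ty": 0,"tz": -0.22,"twist": 0},
    {"tx": 0,"ty": 0,"tz": -0.32,"twist": 0},
    {"tx": 0,"ty": 0,"tz": -0.4,"twist": 0}
  ]
}}

```text
t: 29.32
eef_pos: [0.5348, -0.0513, 0.1199]
ee_rot: [3.141, 0.0, 2.13]
force: [1.0, -0.5, -1.4]
width: 0.0279
gripper_force: 25.0
```

Run:
```python
from h import *
to(.580,.1335,.117,8)
```

```text
at [ 0.5348 -0.0513  0.1199] yaw 122.0 t 29.3 | tx 0.531 ty 0.545 tz 0.011 twist -0.367 dist 0.190
```

>>> {"method": "arm_command", "body": {
  "commands": [
    {"tx": 0.03,"ty": 0.03,"tz": 0,"twist": -0.03},
    {"tx": 0.09,"ty": 0.09,"tz": 0,"twist": -0.068},
    {"tx": 0.17,"ty": 0.17,"tz": 0,"twist": -0.107},
    {"tx": 0.26,"ty": 0.26,"tz": 0,"twist": -0.146},
    {"tx": 0.34,"ty": 0.35,"tz": 0,"twist": -0.185},
    {"tx": 0.42,"ty": 0.43,"tz": 0,"twist": -0.224},
    {"tx": 0.49,"ty": 0.5,"tz": 0,"twist": -0.263},
    {"tx": 0.531,"ty": 0.545,"tz": 0,"twist": -0.3}
  ]
}}

```text
t: 29.98
eef_pos: [0.5802, 0.1359, 0.118]
ee_rot: [3.141, -0.0, 3.079]
force: [0.1, 0.4, -0.2]
width: 0.028
gripper_force: 25.0
```

>>> {"method": "arm_command", "body": {
  "commands": [
    {"tx": 0,"ty": 0,"tz": 0,"twist": -0.035},
    {"tx": 0,"ty": 0,"tz": 0,"twist": -0.06},
    {"tx": 0,"ty": 0,"tz": 0,"twist": -0.067},
    {"tx": 0,"ty": 0,"tz": 0.05,"twist": -0.067},
    {"tx": 0,"ty": 0,"tz": 0.12,"twist": -0.067},
    {"tx": 0,"ty": 0,"tz": 0.18,"twist": -0.067},
    {"tx": 0,"ty": 0,"tz": 0.21,"twist": -0.067},
    {"tx": 0,"ty": 0,"tz": 0.22,"twist": -0.067}
  ]
}}

```text
t: 30.65
eef_pos: [0.579, 0.1328, 0.0618]
ee_rot: [-3.141, -0.002, -3.003]
force: [0.1, 0.2, -0.4]
width: 0.0279
gripper_force: 25.0
```

Run:
```python
from h import *
to(.580,.1335,.029,8)
```

```text
at [0.579  0.1328 0.0618] yaw -172.0 t 30.6 | tx -0.004 ty 0.002 tz 0.131 twist -0.000 dist 0.033
```

>>> {"method": "arm_command", "body": {
  "commands": [
    {"tx": 0,"ty": 0.002,"tz": 0.03,"twist": 0},
    {"tx": 0,"ty": 0.002,"tz": 0.06,"twist": 0},
    {"tx": 0,"ty": 0.002,"tz": 0.09,"twist": 0},
    {"tx": 0,"ty": 0.002,"tz": 0.11,"twist": 0},
    {"tx": 0,"ty": 0.002,"tz": 0.125,"twist": 0},
    {"tx": 0,"ty": 0.002,"tz": 0.13,"twist": 0},
    {"tx": 0,"ty": 0.002,"tz": 0.135,"twist": 0},
    {"tx": 0,"ty": 0.002,"tz": 0.135,"twist": 0}
  ]
}}

```text
t: 31.32
eef_pos: [0.5798, 0.134, 0.0295]
ee_rot: [-3.142, -0.0, -3.001]
force: [-0.2, 0.1, -0.1]
width: 0.0278
gripper_force: 25.0
```

>>> {"method": "arm_command", "body": {
  "commands": [
    {"tx": 0,"ty": 0,"tz": 0.002,"twist": 0},
    {"tx": 0,"ty": 0,"tz": 0.004,"twist": 0},
    {"tx": 0,"ty": 0,"tz": 0.006,"twist": 0},
    {"tx": 0,"ty": 0,"tz": 0.008,"twist": 0},
    {"tx": 0,"ty": 0,"tz": 0.008,"twist": 0},
    {"tx": 0,"ty": 0,"tz": 0.008,"twist": 0},
    {"tx": 0,"ty": 0,"tz": 0.008,"twist": 0},
    {"tx": 0,"ty": 0,"tz": 0.008,"twist": 0}
  ]
}}

```text
t: 31.98
eef_pos: [0.5798, 0.134, 0.0276]
ee_rot: [3.142, 0.0, -3.001]
force: [-0.5, 0.3, -0.1]
width: 0.028
gripper_force: 25.0
```

>>> {"method": "arm_command", "body": {
  "commands": [
    {"tx": 0,"ty": 0,"tz": 0.002,"twist": 0},
    {"tx": 0,"ty": 0,"tz": 0.004,"twist": 0},
    {"tx": 0,"ty": 0,"tz": 0.006,"twist": 0},
    {"tx": 0,"ty": 0,"tz": 0.008,"twist": 0},
    {"tx": 0,"ty": 0,"tz": 0.008,"twist": 0},
    {"tx": 0,"ty": 0,"tz": 0.008,"twist": 0},
    {"tx": 0,"ty": 0,"tz": 0.008,"twist": 0},
    {"tx": 0,"ty": 0,"tz": 0.008,"twist": 0}
  ]
}}

```text
t: 32.65
eef_pos: [0.5798, 0.134, 0.0256]
ee_rot: [-3.142, 0.0, -3.001]
force: [-0.1, 0.3, -0.7]
width: 0.0277
gripper_force: 25.0
```

>>> {"method": "arm_command", "body": {
  "commands": [
    {"tx": 0,"ty": 0,"tz": 0.001,"twist": 0},
    {"tx": 0,"ty": 0,"tz": 0.002,"twist": 0},
    {"tx": 0,"ty": 0,"tz": 0.003,"twist": 0},
    {"tx": 0,"ty": 0,"tz": 0.003,"twist": 0},
    {"tx": 0,"ty": 0,"tz": 0.003,"twist": 0},
    {"tx": 0,"ty": 0,"tz": 0.003,"twist": 0},
    {"tx": 0,"ty": 0,"tz": 0.003,"twist": 0},
    {"tx": 0,"ty": 0,"tz": 0.003,"twist": 0}
  ]
}}

```text
t: 33.32
eef_pos: [0.5799, 0.134, 0.0253]
ee_rot: [3.142, 0.0, -3.001]
force: [-1.3, 0.2, 4.8]
width: 0.0279
gripper_force: 25.0
```

Contact. Release and retreat.

>>> {"method": "arm_command", "body": {
  "commands": [
    {"tx": 0,"ty": 0,"tz": 0,"twist": 0},
    {"tx": 0,"ty": 0,"tz": 0,"twist": 0},
    {"tx": 0,"ty": 0,"tz": 0,"twist": 0},
    {"tx": 0,"ty": 0,"tz": 0,"twist": 0},
    {"tx": 0,"ty": 0,"tz": -0.03,"twist": 0},
    {"tx": 0,"ty": 0,"tz": -0.12,"twist": 0},
    {"tx": 0,"ty": 0,"tz": -0.26,"twist": 0},
    {"tx": 0,"ty": 0,"tz": -0.4,"twist": 0}
  ],
  "claw": 0.5
}}

```text
t: 33.98
eef_pos: [0.5791, 0.1335, 0.1256]
ee_rot: [-3.141, -0.002, -3.001]
force: [0.8, 0.4, 0.3]
width: 0.0438
gripper_force: 0.0
```

>>> {"method": "arm_command", "body": {
  "commands": [
    {"tx": 0,"ty": -0.95,"tz": -0.2,"twist": 0},
    {"tx": 0,"ty": -0.95,"tz": -0.2,"twist": 0},
    {"tx": 0,"ty": -0.95,"tz": -0.2,"twist": 0},
    {"tx": 0,"ty": -0.95,"tz": -0.2,"twist": 0},
    {"tx": 0,"ty": -0.95,"tz": -0.2,"twist": 0},
    {"tx": 0,"ty": -0.95,"tz": -0.2,"twist": 0},
    {"tx": 0,"ty": -0.95,"tz": -0.2,"twist": 0},
    {"tx": 0,"ty": -0.95,"tz": -0.2,"twist": 0}
  ]
}}

```text
t: 34.65
eef_pos: [0.6132, -0.1032, 0.1756]
ee_rot: [-3.142, 0.001, -3.004]
force: [-0.8, -0.1, 0.2]
width: 0.0438
gripper_force: 0.0
```

Run:
```python
from h import *
save("top","t3")
for q,z in dict(cap_wide=.059,spool=.054,transformer=.04,sink_long=.044).items(): reg(q,"top",z,3)
print(get_state()["t"])
```

```text
spool 0.83 px [432. 230.] xy [ 0.5502 -0.3743] size [0.053 0.065] longyaw -89.8
spool 0.66 px [399. 135.] xy [ 0.7573 -0.3104] size [0.053 0.069] longyaw -38.9
transformer 0.68 px [204. 261.] xy [0.4848 0.1088] size [0.04  0.029] longyaw 8.2
sink_long 0.51 px [196. 219.] xy [0.5735 0.1253] size [0.05  0.022] longyaw 1.3
34.9
```

Run:
```python
from h import *
im=cv2.imread("pics/t3.png")[:,:,::-1];h=cv2.cvtColor(im,cv2.COLOR_RGB2HSV)
m=cv2.inRange(h,(50,120,40),(75,255,255));m[:,:120]=0;m[:,230:]=0
b=cv2.boundingRect(cv2.findNonZero(m));print("green",b,ray((b[0]+b[2]/2,b[1]+b[3]/2),"top",.054))
g=cv2.cvtColor(im,cv2.COLOR_RGB2GRAY)[190:300,120:230]
save("scene","s2")
for q in ("cap_wide","spool","transformer","sink_long"):
    for r in spot_point(q,"scene")[:4]: print(q,round(r["score"],2),np.round(r["uv"]),ray(r["uv"],"scene",.009).round(3))
```

```text
green (0, 0, 0, 0) [1.07350365 0.58519075 0.054     ]
cap_wide 0.72 [305. 142.] [0.568 0.231 0.009]
spool 0.64 [292. 382.] [ 0.77  -0.325  0.009]
spool 0.62 [165. 358.] [ 0.558 -0.382  0.009]
transformer 0.6 [296. 169.] [0.585 0.131 0.009]
sink_long 0.82 [298. 166.] [0.585 0.142 0.009]
```

Run:
```python
from h import *
for f,(u,v) in (("t3",(152,266)),("s2",(270,130))):
    im=cv2.imread(f"pics/{f}.png")[:,:,::-1]
    print(f)
    for y in range(v-24,v+25,6): print(y,[tuple(int(k) for k in im[y,x]) for x in range(u-24,u+25,8)])
c=calibration("scene")
def px(p,cam):
    c=calibration(cam);q=np.linalg.inv(c["extrinsics"])@np.r_[p,1];q=np.array(c["camera_matrix"])@q[:3];return (q[:2]/q[2]).round()
for n,p in dict(cap=(.566,.23,.059),spool=(.4695,.2175,.054),tr=(.483,.12,.049),sink=(.58,.134,.044)).items(): print(n,px(p,"top"),px(p,"scene"))
```

```text
t3
242 [(110, 89, 73), (110, 88, 73), (109, 87, 74), (108, 85, 70), (101, 84, 70), (82, 66, 57), (67, 54, 47)]
248 [(109, 89, 74), (113, 88, 74), (110, 88, 74), (107, 84, 69), (101, 84, 69), (79, 66, 55), (66, 56, 48)]
254 [(114, 92, 76), (108, 86, 72), (108, 88, 72), (109, 89, 74), (100, 81, 67), (79, 64, 55), (62, 51, 42)]
260 [(110, 89, 73), (111, 88, 71), (107, 86, 72), (105, 85, 69), (98, 81, 66), (78, 64, 53), (58, 48, 40)]
266 [(112, 89, 72), (112, 89, 75), (109, 87, 74), (104, 84, 69), (96, 77, 63), (79, 63, 55), (58, 47, 39)]
272 [(112, 91, 74), (110, 88, 72), (113, 88, 73), (109, 87, 71), (99, 78, 68), (74, 61, 50), (56, 46, 38)]
278 [(112, 89, 74), (108, 88, 70), (110, 91, 73), (103, 83, 69), (97, 77, 65), (77, 61, 51), (56, 49, 43)]
284 [(111, 90, 73), (110, 87, 73), (110, 88, 72), (102, 83, 68), (95, 77, 64), (80, 65, 56), (53, 43, 38)]
290 [(111, 89, 73), (113, 88, 73), (111, 91, 76), (105, 83, 69), (94, 76, 63), (82, 64, 56), (54, 43, 38)]
s2
106 [(6, 6, 14), (11, 9, 12), (12, 13, 13), (7, 6, 8), (10, 4, 10), (13, 15, 14), (68, 70, 69)]
112 [(6, 3, 6), (14, 15, 17), (1
[... 189 characters left out ...]
 7), (2, 6, 8), (4, 3, 3), (109, 108, 98), (16, 16, 20)]
130 [(49, 48, 44), (3, 0, 0), (3, 6, 5), (13, 11, 6), (138, 135, 124), (65, 66, 60), (37, 38, 37)]
136 [(135, 133, 120), (151, 147, 136), (146, 144, 132), (148, 147, 133), (165, 164, 151), (9, 9, 9), (41, 39, 39)]
142 [(75, 75, 68), (78, 76, 68), (72, 72, 66), (105, 105, 92), (143, 142, 130), (22, 24, 25), (22, 23, 25)]
148 [(79, 77, 68), (73, 73, 65), (75, 74, 68), (43, 43, 40), (52, 51, 47), (23, 21, 18), (51, 53, 52)]
154 [(78, 75, 70), (77, 77, 71), (77, 75, 68), (46, 48, 41), (11, 5, 14), (46, 45, 44), (126, 122, 128)]
cap [147. 222.] [306. 127.]
spool [152. 268.] [269. 121.]
tr [198. 262.] [256. 148.]
sink [193. 216.] [295. 157.]
```

The arm blocks both views, so I'm moving it aside and looking again.

>>> {"method": "arm_command", "body": {
  "commands": [
    {"tx": 0.3,"ty": -0.95,"tz": -0.1,"twist": 0},
    {"tx": 0.3,"ty": -0.95,"tz": -0.1,"twist": 0},
    {"tx": 0.3,"ty": -0.95,"tz": -0.1,"twist": 0},
    {"tx": 0.3,"ty": -0.95,"tz": -0.1,"twist": 0},
    {"tx": 0.3,"ty": -0.95,"tz": -0.1,"twist": 0},
    {"tx": 0.3,"ty": -0.95,"tz": -0.1,"twist": 0},
    {"tx": 0.3,"ty": -0.95,"tz": -0.1,"twist": 0},
    {"tx": 0.3,"ty": -0.95,"tz": -0.1,"twist": 0}
  ]
}}

```text
t: 35.82
eef_pos: [0.5714, -0.349, 0.1995]
ee_rot: [3.142, -0.0, -3.004]
force: [0.2, 0.5, -0.3]
width: 0.0439
gripper_force: 0.0
```

Run:
```python
from h import *
im=save("top","t4")
for q,z in dict(cap_wide=.059,spool=.054,transformer=.04,sink_long=.044).items(): reg(q,"top",z,4)
save("scene","s3")
for q in ("cap_wide","spool","transformer","sink_long","cap_slim","sink_short"):
    for r in spot_point(q,"scene")[:4]: print(q,round(r["score"],2),np.round(r["uv"]),ray(r["uv"],"scene",.009).round(3))
h=cv2.cvtColor(im,cv2.COLOR_RGB2HSV)
m=cv2.inRange(h,(50,100,30),(80,255,255));m[:,:120]=0;m[:,230:]=0
print("green",cv2.boundingRect(cv2.findNonZero(m)) if m.any() else None)
```

```text
cap_wide 0.65 px [195. 217.] xy [0.5781 0.1271] size [0.082 0.08 ] longyaw 8.1
cap_wide 0.59 px [149. 221.] xy [0.5689 0.2255] size [0.043 0.033] longyaw 74.4
spool 0.91 px [154. 268.] xy [0.4704 0.2128] size [0.053 0.064] longyaw -89.7
spool 0.65 px [437. 240.] xy [ 0.531  -0.3843] size [0.013 0.034] longyaw -75.9
transformer 0.9 px [199. 262.] xy [0.4833 0.1197] size [0.041 0.052] longyaw -89.8
transformer 0.73 px [151. 223.] xy [0.5659 0.2252] size [0.081 0.082] longyaw -82.3
sink_long 0.55 px [194. 217.] xy [0.5789 0.133 ] size [0.061 0.036] longyaw 9.3
cap_wide 0.83 [304. 143.] [0.568 0.227 0.009]
spool 0.77 [166. 358.] [ 0.559 -0.381  0.009]
spool 0.68 [266. 140.] [0.47  0.198 0.009]
spool 0.67 [288. 380.] [ 0.763 -0.325  0.009]
transformer 0.6 [254. 161.] [0.479 0.114 0.009]
sink_long 0.61 [299. 170.] [0.592 0.131 0.009]
cap_slim 0.77 [191. 303.] [ 0.543 -0.277  0.009]
sink_short 0.74 [272. 281.] [ 0.66  -0.171  0.009]
green (138, 255, 27, 25)
```

All four parts sit in their nests, and the look-alikes are where they were. Handing in.

```bash
python3 -c "
from station import *
print(job_done())"
```

```text
the job is handed in; nothing more can be done
None
```

The repair kit is made up and handed in at about 36 s: wide capacitor, full spool, transformer and long heat sink were each lowered to contact in their nests, in the order asked. The final camera check found all four in their pockets and the slim capacitor and short heat sink still in place; the judge's verdict was not returned.

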